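Open a peristaltic pump for a tubing change

TASK

Get the bench pump ready for a tubing change: throw its drive lever round into the marked notch, so that the lever points between the two raised horns, and leave it there; then take the upright pin on the sprung pressure arm, swing the arm forward away from the rollers until it is fully against its stop, and finish still holding it there: the spring takes it back if it is let go. Leave the bottles and the tube block where they stand.

Things in the scene. Friction and masses are not known exactly. Their poses are not given: they have to be found in the camera images.
- pump: Bench pump, fixed: flat off-white housing with a blue deck on top, 210 (x) x 335 (y) x 70 mm high; origin under its middle (x spans -100 to +110 mm). Its front (-x, display and keys) roughly faces the robot, z up. On the deck (70 mm up): a four-roller rotor, 52 mm across, 30 mm high, at x 58, y 65; the pressure arm on the +y half; the drive lever on the -y half.
- swing_pivot (a point): Point on the deck surface (70 mm above the bench) on the vertical pivot axis of the pressure arm; fixed to the pump at x 10, y 130 mm. The pivot boss and cap stand up to 28 mm above the deck.
- swing_pin (a point): Top centre of the upright steel pin at the free end of the pressure arm: pin 14 mm in diameter, free height 43 mm, its top 65 mm above the deck (135 mm above the bench), 100 mm from the pivot axis. The arm is an aluminium bar 16 mm wide whose top is 22 mm above the deck.
- swing_arm (a joint): Angle of the pressure arm (rad). 0: at rest at the rollers, pin from the pivot towards the pump's -y; grows as the pin swings to the pump's front (-x), clockwise from above: pin from pivot = 100 mm x (-sin q, -cos q) in the pump's x, y. Ends on its stop at 0.8. A spring always drives it back to 0: about 3.5 N at the pin at rest, 6.5 N at the stop.
- stop_pin (a point): Top centre of the fixed steel stop pin, 12 mm in diameter, 26 mm high above the deck, which the arm's bar meets half way along its length at joint value 0.8.
- lever_pivot (a point): Point on the deck surface on the vertical pivot axis of the drive lever; fixed to the pump at x 30, y -90 mm. The pivot stands up to 28 mm above the deck.
- lever_pin (a point): Top centre of the upright black grip of the drive lever: 16 mm in diameter, top 65 mm above the deck (135 mm above the bench), free height 43 mm, 60 mm from the pivot axis. The steel lever, its top 22 mm above the deck, ends in a narrow nose 79 mm from the pivot, beyond the grip.
- lever (a joint): Angle of the drive lever (rad), 0 to 1.6, anticlockwise from above; at 0 the grip lies from the pivot half way between the pump's -x and +y (135 degrees in its x, y), at 1.6 half way between -x and -y. Friction keeps it where it is left; about 1.7 N at the grip moves it. Starts between 0 and 0.35.
- notch_mark (a point): Where lever_pin lies when the lever is in the marked notch: 60 mm from the lever's pivot axis, 65 mm above the deck. The notch is a gap in the dark steel sector plate under the lever, flanked outside the lever's nose (81 to 105 mm from the pivot) by two raised steel horns, 20 mm high, 8 mm thick, 12 mm apart. Lies at lever values of 0.7 to 1.2, differently each time.
- amber_bottle: Amber glass bottle, 56 mm in diameter, 110 mm tall, standing beside the pump's -y end; origin at the centre of its underside. To be left alone.
- wash_bottle: White plastic bottle, 66 mm in diameter, 140 mm tall, standing beside the pump's +y end; origin at the centre of its underside. To be left alone.
- tube_block: Grey tube block with eight empty holes, 80 x 170 x 45 mm, on the bench behind the pump; origin at the centre of its underside. To be left alone.

How it is judged (in metres and radians):
On the way, in this order (a step that is already met when the one before it is completed fails the run):
1. the drive lever stands in the marked notch (horizontal distance between lever_pin and notch_mark below 0.007 m), for 0.3 s.
2. the pressure arm is swung forward to its stop (value of joint swing_arm above 0.74 rad), for 0.2 s.
At the end, for the whole second after the job is handed in: The lever's grip is within 7 mm of its place in the marked notch, the pressure arm is within 0.06 rad (6 mm at the pin) of its stop, and the fingers are holding it there with at least 2 N (horizontal distance between lever_pin and notch_mark below 0.007 m and value of joint swing_arm above 0.74 rad and contact force between the fingers and swing_arm above 2 N); the arm keeps its last pose, push and grip.
It fails at once if a bottle or the tube block was shoved more than 30 mm (distance of any of amber_bottle, wash_bottle, tube_block from where it was at the start of the episode above 0.03 m).
It also fails if it takes over 45 s, if anything falls off the work surface, if the arm or the gripper's body presses on something with over 40 N, if the wrist force passes 120 N, or if a joint passes its speed limit or range.

ROBOT

A 7-joint arm with a two-finger parallel gripper is mounted at the origin on the work surface. World frame = base frame: x ahead of the robot, y to its left, z up, the work surface at z = 0. Lengths are in m, angles in degrees, forces in N, time in s.
With the tool pointing down it reaches from about 0.425 to 0.875 m from the base axis. Payload 8.4 kg.
Tool frame: the origin (TCP) lies on the centre line of the jaws, within the pads' length; the fingertips stand 17 mm ahead of it and the grasp point (between the pads) lies 2 mm behind it; z points along the fingers, y is the line along which they close (so a half turn about z gives the same grasp; the last joint's range is limited). The gripper opens to 85 mm and grips with 20 to 120 N. Pads are 22 mm wide; open, the fingers measure 114 mm over their backs; the gripper's body (76 mm by 85 mm) begins 54 mm behind the grasp point. The pads swing forward as they close: fully open they stand 13 mm farther back than shut.
Start: joints at [-68.881, 19.091, 2.286, 83.961, -0.768, 76.965, -3.352], TCP at [0.293, 0.58, 0.248] pointing down, gripper open.
Joint ranges: [-147.57, 147.57], [-21.85, 119.76], [-74.77, 79.35], [14.55, 137.4], [-85.83, 265.84], [4.83, 119.75], [-152.11, 152.11]. Speed limits (degrees/s): [127.2, 127.2, 159.86, 159.86, 180, 180, 180].

INTERFACE

Orientations are given as a 3x3 rotation matrix whose columns are the frame's x, y, z axes.
In Python, from rig import env, kin, status, camera, ticket, masks_of gives the robot as it stands. The module is installed in compiled form; this text tells all that it offers. Calls block until the motion is done:
- env.reach(position, orientation): joint-space move of the TCP to a pose.
- env.servo_line(position, attitude=None, velocity=0.15): straight line of the TCP; attitude=None keeps the orientation; velocity is the mean speed in m/s.
- env.move_j(angles): joint-space move.
- env.command_gripper(opening): finger opening in m; the grip force is fixed at half the most; returns when the fingers have stopped.
- env.wait(seconds).
- kin.ik(position, orientation): joint angles nearest the present ones, or None.
- status.get_state(): the state.
- camera(name): name is "scene" or "top" or "wrist"; returns a dict with "pixels" (480x640x3 uint8, red, green, blue), "fov_y" (degrees; the focal length in pixels is half the picture's height over the tangent of half this angle, whatever the lens; pixels are square), "cx", "cy" (the principal point, pixels), "rvec" (rotation vector, rad) and "tvec" (3), from world to camera coordinates, as OpenCV has them. Camera axes: x right, y down, z forward; pixel columns grow to the right and rows downward; lengths in m; the calibration is good to about 2 mm. A picture is of the moment at which its call begins. There is no depth.
A pose or a line that the arm cannot do raises env.PlanningError and nothing moves.
- ticket.finish_job(): hands the job in; it is judged then, once.
Trained networks look in the newest picture that a camera, given by its name, has taken for a name from the list of things; names that differ only in an ending like _2 or _b are one class to them, and where a whole thing is asked for, a point or a joint stands for the part that bears it (a point fixed in the world has none). Each returns a list of dicts, best first, with "score" (0 to 1); they miss things now and then, are a little off and sometimes report something else, mostly with a low value. They report only what shows in the picture. A call takes as long as a camera call.
- masks_of(camera, query): "mask" (480x640 bool, what is visible of it) and "extent" ([centre column, centre row, width, height] in pixels, round what is visible of it).
The state is a dict: "time_s": time; "joint_pos": joint angles; "qd": joint speeds; "effort": joint torques, N m; "tool_pos": TCP position; "eef_rot": TCP orientation; "contact_force": force on the tool from outside, world axes, zero at the start; "moment": the same for the moment, N m; "grip_width": finger opening in m; "gripper_force": force on a finger pad.
Only numpy, scipy, OpenCV 4.12 (cv2) and the standard library are available. Lean on these libraries where they do the work, as an engineer would, in place of code of your own. Each camera call takes 0.05 s, during which the arm holds its last target. There are 200 camera calls.

## Working session

There is one attempt and no reset: what is moved stays moved. The work goes in short steps, each a Python script; the robot and the scene stay as the last script left them, time stands still between calls to the robot, and variables do not carry over. Pictures are saved under pics/ and viewed, at most 10 in all, crops included, and the job is handed in when it is done.

```bash
mkdir -p pics
cat > h.py <<'E'
import numpy as np, cv2
from rig import env, kin, status, camera, ticket, masks_of
def cam(n,save=None):
    c=camera(n); c['R']=cv2.Rodrigues(np.array(c['rvec'],float))[0]; c['t']=np.array(c['tvec'],float).ravel()
    c['f']=240/np.tan(np.radians(c['fov_y'])/2)
    if save: cv2.imwrite('pics/'+save,c['pixels'][:,:,::-1])
    return c
def ray(c,u,v,z):
    d=c['R'].T@np.array([(u-c['cx'])/c['f'],(v-c['cy'])/c['f'],1]); o=-c['R'].T@c['t']
    return o+d*(z-o[2])/d[2]
def proj(c,p):
    q=c['R']@np.array(p)+c['t']; return np.array([c['cx']+c['f']*q[0]/q[2],c['cy']+c['f']*q[1]/q[2]])
E
python3 - <<'E'
from h import *
for n in ("top","scene"):
    c=cam(n,n+'0.png'); print(n,c['fov_y'],c['cx'],c['cy'],-c['R'].T@c['t'],c['R'].round(3).tolist())
    for q in ("pump","swing_pin","lever_pin","swing_arm","lever","stop_pin","notch_mark"):
        try: print(q,[(round(m['score'],2),np.round(m['extent'],1).tolist()) for m in masks_of(n,q)][:2])
        except Exception as e: print(q,e)
E
```

```text
top 54.96001059566082 317.571290485923 236.81404251562643 [0.57479359 0.04894829 0.95186079] [[0.014, -1.0, 0.001], [-0.998, -0.015, -0.067], [0.067, -0.0, -0.998]]
pump [(0.92, [325.6, 259.9, 188.0, 134.5]), (0.35, [285.2, 247.4, 70.2, 22.5])]
swing_pin [(0.59, [283.1, 247.7, 69.5, 24.9]), (0.41, [364.6, 266.6, 37.7, 35.7])]
lever_pin [(0.77, [363.9, 267.5, 38.8, 34.3])]
swing_arm [(0.77, [284.6, 248.8, 68.1, 20.6]), (0.57, [363.6, 267.0, 37.2, 39.4])]
lever [(0.64, [364.6, 268.0, 36.8, 41.6])]
stop_pin [(0.6, [328.1, 262.6, 191.6, 137.5]), (0.21, [209.0, 223.4, 41.4, 39.2])]
notch_mark [(0.57, [381.8, 287.4, 55.7, 48.8])]
scene 55.463494720548454 325.7732020964881 235.97070042216274 [ 1.15867006 -0.11895118  0.88979708] [[0.285, 0.959, -0.006], [0.779, -0.235, -0.582], [-0.559, 0.161, -0.813]]
pump [(0.82, [324.2, 246.1, 157.0, 104.5])]
swing_pin [(0.56, [359.2, 227.0, 54.2, 23.0])]
lever_pin [(0.8, [286.1, 228.4, 23.5, 40.1]), (0.31, [268.8, 225.9, 40.3, 43.6])]
swing_arm [(0.87, [359.7, 227.8, 55.0, 25.5])]
lever [(0.6, [287.5, 229.9, 24.7, 43.7])]
stop_pin [(0.56, [325.4, 246.6, 159.9, 101.6])]
notch_mark [(0.71, [268.4, 224.6, 42.4, 42.1])]
```

View pics/top0.png

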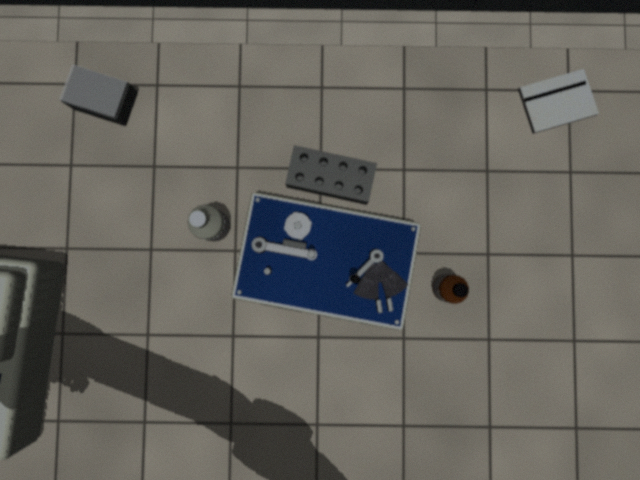

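View pics/scene0.png

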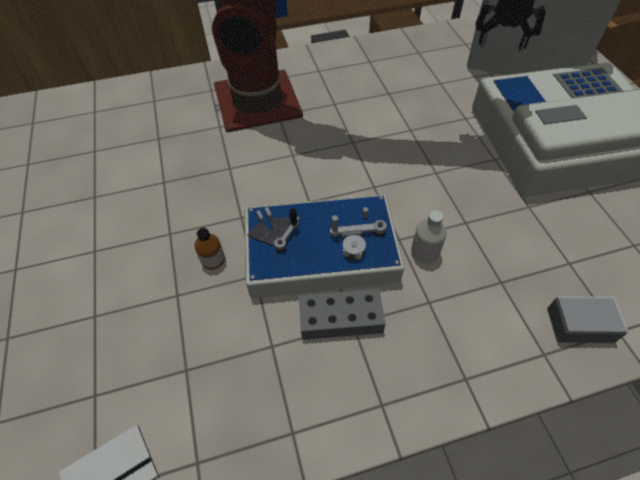

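Both views show the pump with its front towards the robot. In the top view the deck corners are near (256,194), (419,224), (402,327) and (234,297). The grip is near (354,277), the horns near (380,306) and (390,304), and the arm pin near (312,255). I'll fit the pump pose from the deck, then take a close look from above.

```bash
cat >> h.py <<'E'
def fitpump(c):
    hsv=cv2.cvtColor(c['pixels'],cv2.COLOR_RGB2HSV)
    m=cv2.inRange(hsv,(105,120,40),(130,255,255))
    m=cv2.morphologyEx(m,cv2.MORPH_OPEN,np.ones((3,3)))
    k=max(cv2.findContours(m,cv2.RETR_EXTERNAL,cv2.CHAIN_APPROX_NONE)[0],key=cv2.contourArea)
    P=np.array([ray(c,u,v,.07)[:2] for u,v in k[:,0]],np.float32)
    (cx,cy),(w,h),a=cv2.minAreaRect(P)
    if w>h: a+=90   # make a the angle of short axis (pump x)
    a=(a+90)%180-90
    if abs(a)>90: a-=180
    a=np.radians(a); ex=np.array([np.cos(a),np.sin(a)])
    return np.array([cx,cy])-.005*ex,a,(w,h)   # origin 5 mm in front of middle
def P2W(o,a,x,y,z=.07):
    c,s=np.cos(a),np.sin(a); return np.array([o[0]+c*x-s*y,o[1]+s*x+c*y,z])
E
python3 - <<'E'
from h import *
for n in("top","scene"):
    c=cam(n); o,a,wh=fitpump(c); print(n,o,np.degrees(a),wh)
    for nm,x,y,z in(("lp",.03,-.09,.098),("sp",.01,.13,.098),("pin",.01,.03,.135)): 
        p=P2W(o,a,x,y,z); print(nm,p.round(3),proj(c,p).round(1))
    if n=="top": o0,a0=o,a
p=P2W(o0,a0,-.01,-.09)
R=np.array([[1,0,0],[0,-1,0],[0,0,-1.]])
print(status.get_state()['eef_rot'])
cam("wrist","w0.png")
for t in range(0,181,30):
    A=np.radians(t); Rz=cv2.Rodrigues(np.array([0,0,A]))[0]@R
    q=kin.ik([p[0]-.05,p[1],.32],Rz); print(t,None if q is None else np.round(q))
E
```

```text
top [0.5848846  0.03222956] -9.885284423828125 (0.3153305947780609, 0.19034023582935333)
lp [ 0.599 -0.062  0.098] [376.9 255.5]
sp [0.617 0.159 0.098] [258.1 244.1]
pin [0.6   0.06  0.135] [310.9 253.5]
scene [0.58416967 0.03375965] -9.989837646484375 (0.31549203395843506, 0.1908888816833496)
lp [ 0.598 -0.06   0.098] [279.3 240.9]
sp [0.617 0.16  0.098] [380.  223.7]
pin [0.599 0.062 0.135] [334.5 217.5]
[[-8.92580440e-01  4.50888186e-01 -5.13403468e-05]
 [ 4.50888188e-01  8.92580439e-01 -3.55686701e-05]
 [ 2.97878962e-05 -5.48966551e-05 -9.99999998e-01]]
0 [-43.  -1.  45.  98.   0.  82. -88.]
30 [-42.  -0.  43.  98.   0.  82. -58.]
60 [-42.  -0.  43.  98.   0.  82. -28.]
90 [-41.  -0.  43.  98.   0.  82.   2.]
120 [-41.  -0.  42.  98.   0.  82.  32.]
150 [-40.  -0.  42.  98.   0.  82.  62.]
180 [-40.  -0.  41.  98.   0.  82.  92.]
```

View pics/w0.png

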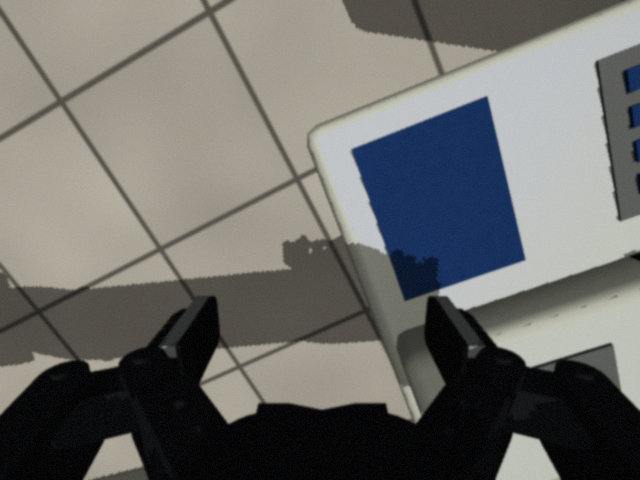

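The wrist picture is on the neighbouring bench instrument, with nothing of the pump in view. The pump pose agrees in both fixed cameras, so I'll move above the lever.

```bash
cat >> h.py <<'E'
O=np.array([.5846,.0328]); A=np.radians(-9.92)
def Rt(t): return cv2.Rodrigues(np.array([0,0,np.radians(t)]))[0]@np.diag([1.,-1,-1])
E
python3 - <<'E'
from h import *
s=status.get_state(); c=cam("wrist"); R=np.array(s['eef_rot']); p=np.array(s['tool_pos'])
C=-c['R'].T@c['t']; off=R.T@(C-p); print('cam in tool',off.round(3),(R.T@c['R'].T).round(2).tolist())
g=P2W(O,A,-.01,-.09)
T=Rt(80)
zf=R.T@c['R'].T@[0,0,1]   # viewing direction in tool
# aim: camera axis passes through g with camera at height .30
v=T@zf; cp=g-v*((.30-.07)/-v[2]); tp=cp-T@off; print(tp)
env.reach([float(x) for x in tp],T)
c=cam("wrist","w1.png"); print(status.get_state()['time_s'],status.get_state()['contact_force'])
for q in ("lever_pin","lever","notch_mark"):
    print(q,[(round(m['score'],2),np.round(m['extent'],1).tolist()) for m in masks_of("wrist",q)][:2])
lp=P2W(O,A,.03,-.09,.098); print('lp',proj(c,lp))
print(fitpump(c))
E
```

```text
cam in tool [ 0.073 -0.    -0.126] [[-0.0, -0.96, -0.29], [1.0, -0.0, -0.0], [-0.0, -0.29, 0.96]]
[ 0.5588911  -0.05873992  0.17420081]
3.5167 [ 0.9001249  -0.7310723   0.45675304]
lever_pin [(0.65, [342.4, 217.6, 127.1, 95.1])]
lever [(0.72, [342.3, 218.5, 130.0, 92.8])]
notch_mark [(0.59, [296.7, 262.1, 148.8, 136.1])]
lp [387.5176324 250.0807441]
(array([ 0.57449866, -0.02000997]), np.float64(-0.17327191842328044), (0.20898927748203278, 0.1926533430814743))
```

View pics/w1.png

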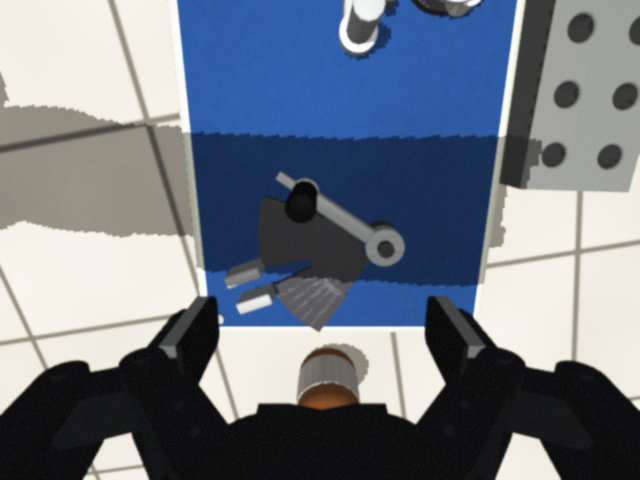

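The lever pivot cap is at (385,247), against a predicted (387,250). The grip top is near (301,207), and the horns near (243,273) and (255,300). I'll zoom in on the horns.

Run:
```python
import cv2
i=cv2.imread('pics/w1.png')[160:340,200:420]
i=cv2.convertScaleAbs(cv2.resize(i,None,fx=3.3,fy=3.3,interpolation=cv2.INTER_CUBIC),alpha=1.3,beta=25)
cv2.imwrite('pics/w1c.png',i)
```

```text
(no output)
```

View pics/w1c.png

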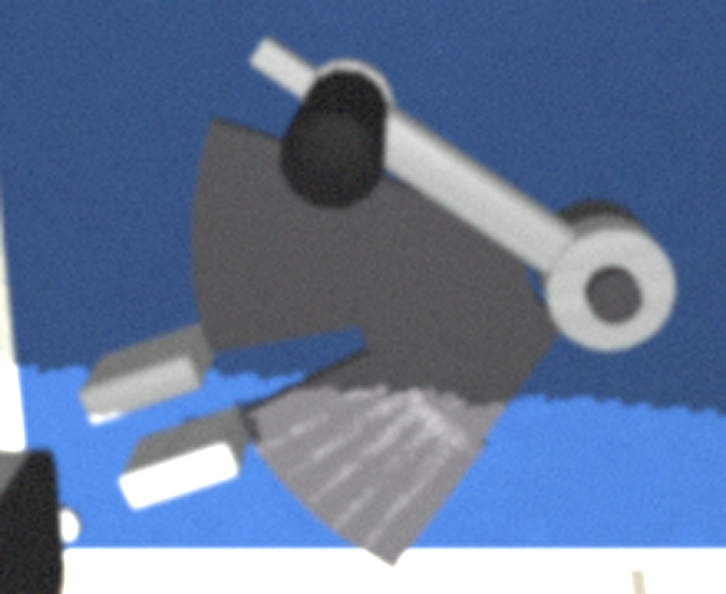

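Crop: horn tops are centred near (141,390) and (181,477), the grip top near (332,157) and the pivot cap near (612,290).

```bash
cat > m.py <<'E'
from h import *
c=cam("wrist")
f=lambda x,y,z: ray(c,200+x/3.3,160+y/3.3,z)
lp=f(612,290,.098); g=f(332,157,.135); h1=f(141,390,.09); h2=f(181,477,.09)
def W2P(p): d=p[:2]-O; return np.array([np.cos(A)*d[0]+np.sin(A)*d[1],-np.sin(A)*d[0]+np.cos(A)*d[1]])
L=W2P(lp); print('lp',L, lp)
for n,p in(('grip',g),('h1',h1),('h2',h2),('mid',(h1+h2)/2)):
    for piv in (L,np.array([.03,-.09])):
        d=W2P(p)-piv; print(n,np.linalg.norm(d).round(4),((np.degrees(np.arctan2(d[1],d[0]))%360)-135).round(1))
print(np.linalg.norm(h1-h2),g)
E
python3 m.py
```

```text
lp [ 0.02863952 -0.08941973] [ 0.59740673 -0.06021665  0.098     ]
grip 0.0588 10.9
grip 0.0602 11.2
h1 0.0928 59.5
h1 0.094 59.0
h2 0.0932 72.0
h2 0.0941 71.3
mid 0.0924 65.8
mid 0.0935 65.1
0.02011916482083199 [ 0.55512583 -0.01940956  0.135     ]
```

The geometry checks out: grip radius 59–60 mm, horns at 93 mm and 20 mm apart. The lever is at about 0.19 rad and the notch at about 1.14 rad (65.4°). Now I'll grasp the grip and swing it round.

```bash
cat > lev.py <<'E'
from h import *
lp=np.array([.0293,-.0897])
def G(d,z,r=.06): a=np.radians(135+d); return P2W(O,A,*(lp+r*np.array([np.cos(a),np.sin(a)])),z).tolist()
t=lambda d:55+(d-11)
def st(m): s=status.get_state(); print(m,round(s['time_s'],2),np.round(s['tool_pos'],4),np.round(s['contact_force'],1),round(s['grip_width'],4),round(s['gripper_force'],1))
env.command_gripper(.045)
env.reach(G(11,.19),Rt(t(11)))
env.servo_line(G(11,.117),velocity=.08); st('down')
env.command_gripper(0); st('grip')
for d in np.linspace(11,65.4,8)[1:]: env.servo_line(G(d,.117),Rt(t(d)),velocity=.06)
st('end'); env.wait(.3)
env.command_gripper(.045); st('open')
env.servo_line(G(65.4,.20),velocity=.1)
# look
T=Rt(80); off=np.array([.073,0,-.126]); v=T@np.array([-.29,0,.96]); g=P2W(O,A,-.01,-.09)
cp=g-v*(.25/-v[2]); env.reach((cp-T@off).tolist(),T)
cam("wrist","w2.png"); st('look')
i=cv2.imread('pics/w2.png')[140:340,180:420]
cv2.imwrite('pics/w2c.png',cv2.convertScaleAbs(cv2.resize(i,None,fx=3,fy=3,interpolation=cv2.INTER_CUBIC),alpha=1.3,beta=25))
E
python3 lev.py
```

```text
down 5.82 [ 0.5552 -0.0191  0.1175] [0.1 0.2 1.1] 0.045 0.0
grip 6.19 [ 0.5553 -0.019   0.1176] [ 0.7 -1.1  4.5] 0.0142 58.4
end 8.18 [ 0.5394 -0.0716  0.1175] [-1.9 -1.8  8.5] 0.0146 59.4
open 8.88 [ 0.5388 -0.0713  0.1167] [ 1.3 -0.5  0.4] 0.045 0.0
look 10.47 [ 0.5592 -0.0521  0.1936] [-0.4 -0.1  0.4] 0.0451 0.0
```

View pics/w2c.png

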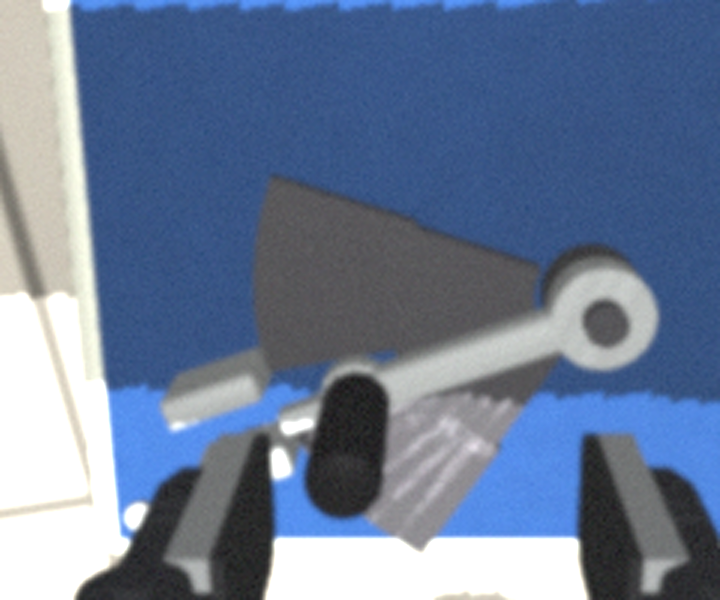

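Crop: the lever lies from the pivot at (605,322) to its nose at (290,420). Extended, it passes 44 px from the first horn's centre (212,398), against 42 px for the exact middle. The lever is in the notch to within 1 mm, so the swing arm is next.

```bash
cat > sw.py <<'E'
from h import *
sp=np.array([.0095,.13])
def G(q,z,r=.1): return P2W(O,A,*(sp+r*np.array([-np.sin(q),-np.cos(q)])),z).tolist()
t=lambda q:170-np.degrees(q)
def st(m): s=status.get_state(); print(m,round(s['time_s'],2),np.round(s['tool_pos'],4),np.round(s['contact_force'],1),round(s['grip_width'],4),round(s['gripper_force'],1))
env.reach(G(0,.20),Rt(t(0)))
env.servo_line(G(0,.117),velocity=.08); st('down')
env.command_gripper(0); st('grip')
for q in np.linspace(0,.82,9)[1:]: env.servo_line(G(q,.117),Rt(t(q)),velocity=.06); st(round(q,2))
env.wait(.5); st('hold')
c=cam("scene","s1.png"); cv2.imwrite('pics/s1c.png',cv2.resize(c['pixels'][150:320,180:460,::-1],None,fx=2.8,fy=2.8,interpolation=cv2.INTER_CUBIC))
E
python3 sw.py
```

```text
down 12.88 [0.5995 0.0607 0.1176] [0.4 0.  0.7] 0.0448 0.0
grip 13.27 [0.5994 0.0608 0.1175] [-0.   0.3  3. ] 0.0121 58.4
0.1 13.58 [0.59   0.063  0.1175] [ 3.  -1.2  3.2] 0.0124 58.7
0.2 13.9 [0.5802 0.0662 0.1175] [ 3.1 -0.3  4. ] 0.0124 58.8
0.31 14.22 [0.5708 0.0704 0.1175] [ 3.  -1.   4.6] 0.0122 59.0
0.41 14.53 [0.562  0.0755 0.1174] [ 3.3 -1.4  5. ] 0.0122 59.1
0.51 14.85 [0.5537 0.0815 0.1174] [ 3.5 -1.2  5.3] 0.0121 59.1
0.62 15.17 [0.5462 0.0883 0.1174] [ 3.9 -1.6  5.9] 0.0122 59.1
0.72 15.48 [0.5394 0.0957 0.1174] [ 3.5 -2.2  4.8] 0.0126 59.1
0.82 15.8 [0.5337 0.1032 0.1174] [ 4.7 -6.   4.8] 0.0128 59.1
hold 16.3 [0.5337 0.1032 0.1174] [ 4.8 -4.9  5.3] 0.0124 59.1
```

View pics/s1c.png

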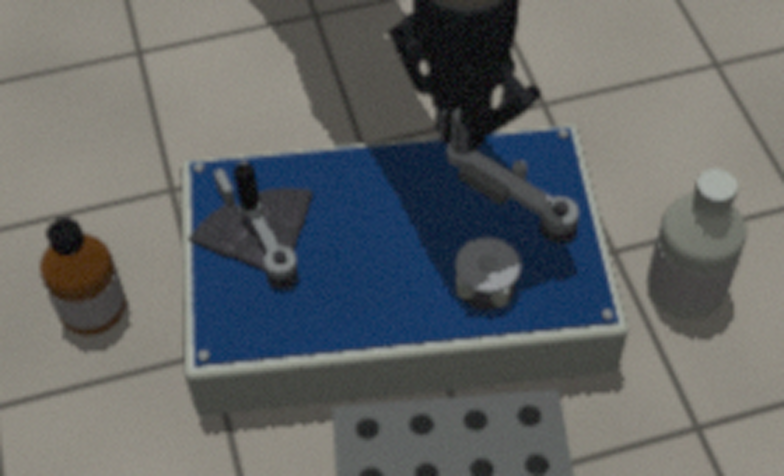

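The picture shows the arm swung forward by the stop pin at crop (519,170), the lever in the notch and the bottles in place. The tangential force jumped from about 4 N to 7.7 N, which suggests stop contact. I'll nudge it a little to confirm, then hand in.

```bash
sed -n '2,5p' sw.py > sw2.py; sed -i '1i from h import *' sw2.py
cat >> sw2.py <<'E'
for q in (.84,.86):
    env.servo_line(G(q,.117),Rt(t(.82)),velocity=.03); env.wait(.2); st(q)
    f=np.array(status.get_state()['contact_force']); F=f[0]*.55-f[1]*.84; print('Ft',F)
    if F>14: break
env.wait(.3)
if F>9.5: ticket.finish_job(); print('done')
E
python3 sw2.py
```

```text
0.84 16.8 [0.5335 0.1035 0.1175] [ 9.5 -9.   2.5] 0.0122 58.7
Ft 12.774870082782318
0.86 17.25 [0.5334 0.1037 0.1175] [ 13.8 -13.1  -0.4] 0.0122 58.5
Ft 18.553664473809626
the job is handed in; nothing more can be done
done
```

I handed the job in at about 17.5 s: the drive lever is in the marked notch, and the gripper is holding the pressure arm hard against its stop (about 18 N push). The bottles and tube block were not touched; the judge's verdict was not shown.

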